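# Run the window-sill hand mill clear

### The arm

A 7-joint arm with a two-finger parallel gripper is mounted at the origin on the work surface. World frame = base frame: x ahead of the robot, y to its left, z up, the work surface at z = 0. Lengths are in m, angles in degrees, forces in N, time in s.
With the tool pointing down it reaches from about 0.425 to 0.875 m from the base axis. Payload 4.7 kg.
Tool frame: the origin (TCP) lies at the very end of the fingers, on their centre line; the grasp point (between the pads) lies env.hold_point_z behind it (env.hold_point_z is the distance from the TCP to the grasp point, in m); z points along the fingers, y is the line along which they close (so a half turn about z gives the same grasp; the last joint's range is limited). The gripper opens to 87 mm and grips with 3 to 60 N. Pads are 19 mm wide; open, the fingers measure 117 mm over their backs; the gripper's body (75 mm by 190 mm) begins 51 mm behind the grasp point.
Start: joints at [68.589, 18.392, -4.016, 83.108, 1.295, 78.541, -3.26], TCP at [0.246, -0.602, 0.223] pointing down, gripper open.
Joint ranges: [-163.93, 163.93], [-17.29, 119.83], [-79.2, 71.16], [3.27, 140.29], [-89.18, 269.18], [5.43, 117.66], [-154.24, 154.24]. Speed limits (degrees/s): [147.25, 147.25, 180, 180, 180, 180, 180].

### API

Orientations are given as [roll, pitch, yaw] about the fixed x, y, z axes, in that order (R = Rz(yaw) Ry(pitch) Rx(roll)).
In Python, from cell import env gives the robot as it stands.
- The arm moves only by the shell command python3 -m jog 'ROWS' [FORCE]. ROWS is JSON, a list of rows, each an object with "dp": the shift along the tool's x, y, z in cm, a list of three; "twist": the turn about the tool's z in degrees; "fingers": the opening, from 0 (shut) to 1 (fully open). A call has 1 to 8 rows; each row is the pose to reach, as a shift and turn from the pose commanded when the call began, along the tool's axes at that moment; what a row does not reach only later rows make up. A row lasts 1/8 s, in which the tool goes at most 62.5 mm and 10.7 degrees, less where a joint would pass 70% of its speed; a pose out of reach is approached as far as the arm can. A call with a gripper value outside its range is refused whole. The fingers move at their own pace and stop on an object; FORCE is the grip in N (left out, the last holds). Time passes only in rows, so rows that repeat a pose let the fingers close. It gives the time, the measured TCP pose, the force, the opening and the grip force at its end, in the units of the state.
- env.get_obs(): the state, without advancing time (a new reading comes with each control period).
- env.read_camera(name): name is "scene" or "side" or "wrist"; returns a dict with "pixels" (384x512x3 uint8, blue, green, red), "depth" (384x512 float32, m along the optical axis (not along the pixel's ray), 0 where there is no reading), "fx", "fy", "cx", "cy" (pixels), "rvec" (rotation vector, rad) and "tvec" (3), from world to camera coordinates, as OpenCV has them. Camera axes: x right, y down, z forward; pixel columns grow to the right and rows downward; lengths in m; the calibration is good to about 2 mm. A picture is of the moment at which its call begins.
- env.sign_off(): hands the job in; it is judged then, once.
The state is a dict: "time_s": time; "qpos": joint angles; "joint_velocities": joint speeds; "effort": joint torques, N m; "tool_pos": TCP position; "tool_rot": TCP orientation; "force": force on the tool from outside, world axes, zero at the start; "wrist_torque": the same for the moment, N m; "grip_width": finger opening in m; "grasp_force": force on a finger pad.
Only numpy, scipy, OpenCV 4.12 (cv2) and the standard library are available. Lean on these libraries where they do the work, as an engineer would, in place of code of your own. Each camera call takes 0.05 s, during which the arm holds its last target. There are 200 camera calls.

### The job

The empty hand mill needs running clear. Pull the steel locking pin up out of the mill's top and put it down in the jelly mould, not dropping it from high up; then take the crank's wooden knob and turn it two full turns clockwise (seen from above), slowly and evenly over the heavy point in each turn, never straining the axle sideways and never letting the crank race ahead or kick back. Stop with the knob where it started, let go, and leave the other things standing where they are.

Things in the scene. Friction and masses are not known exactly. Their poses are not given: they have to be found in the camera images.
- mill: Square dark wooden hand mill, screwed down: case 120 mm square, lid board 132 mm square, top 96 mm up. Origin: centre of its underside, on the crank's upright axis. At crank 0 the arm points along the mill's +x. The knob, an upright round of pale wood 26 mm across, 131 to 176 mm up, spins freely on a post set in the arm's slot: 50 to 90 mm from the axis, differs each time, not measured: look or feel.
- crank (a joint): Crank angle in rad, 0 at the start, grows clockwise seen from above; the knob's bearing from the axis is the mill's yaw minus this angle. One heavy point per turn: an inner weight, hanging at 0, resists from 0 to 3.14 (the knob needs up to 4-10 N near 1.57), then drives the knob ahead until 6.28. Let go, it stays put only within about 0.3 of whole turns. Over 4 rad/s is racing.
- axis_top (a point): Point on the crank's axis at the top of the flat steel arm, 128 mm up, exactly above the mill's origin at rest. The axle's worn bush is springy: each newton pushed sideways on the knob (to or from the axis, or along the turn) shifts this point 0.125 mm off the mill's centre line; past 2 mm (16 N) the axle is strained. The arm is 16 mm wide, with a 46 mm tail opposite the knob.
- pin_hole (a point): Centre of the mouth of the pin's hole, in a brass boss on the mill's lid, 113 mm up. Hole 11 mm wide, upright, 17 mm deep. The boss is 26 mm square; the pin stands just ahead of the crank's tail and stops it from turning.
- pin_head (a point): Middle of the locking pin's head, on its axis: a plain steel head 18 mm across, 28 mm tall, above a 10 mm shank 52 mm long. The whole pin is 80 mm long and 50 g, loose, upright in its hole at the start with the head's middle 162 mm up. Site z axis runs along the pin towards the head.
- pin_mid (a point): Point on the pin's axis half-way along its length, 40 mm from its foot and 26 mm below the middle of the head.
- mould_in (a point): Centre of the inner floor of the fluted aluminium jelly mould, 5 mm above the cupboard top. The mould stands loose, mouth up; inside it is 88 mm wide at the floor and 116 mm at the rim.
- mould: The fluted round aluminium jelly mould, 350 g, about 130 mm across over the flutes at the rim, 48 mm tall. Origin: centre of its underside.
- sugar_tin: Bystander: red enamel sugar tin with a lid, 100 mm across, 138 mm tall with its small black knob. Origin: centre of its underside.
- egg_timer: Bystander: cream egg-shaped timer, 76 mm across, 88 mm tall. Origin: centre of its underside.
- napkin_ring: Bystander: chrome napkin ring standing on its edge face, 48 mm across, 34 mm tall. Origin: centre of its underside.
- pin: The same loose locking pin; origin: centre of the end of its shank (its foot), z towards the head.
Mind the look-alikes: they are no part of the job. What is meant by the mill is not blue or purple, and is the smaller of those in its own colour.

How it is judged:
By the outcome, as a careful person would: the job done as asked, in the order asked, and still so for the second after the job is handed in, with the robot touching nothing.
It also fails if it takes over 72 s, if anything falls off the work surface, if the arm or the gripper's body presses on something with over 40 N, if the wrist force passes 120 N, or if a joint passes its speed limit or range.

## Working session

There is one attempt and no reset: what is moved stays moved. The work goes in short steps, Python scripts to look and compute and a shell command to move; the robot and the scene stay as the last step left them, time stands still between calls to the robot, and variables do not carry over. Pictures are saved under pics/ and viewed, at most 10 in all, crops included, and the job is handed in when it is done.

```bash
mkdir -p pics; ls; cat > h.py <<'E'
import numpy as np,cv2
from cell import env
def cam(n,save=None):
    c=env.read_camera(n)
    if save: cv2.imwrite(save,c["pixels"])
    c["R"]=cv2.Rodrigues(np.array(c["rvec"],float))[0]; c["t"]=np.array(c["tvec"],float).ravel()
    np.savez(f"last_{n}.npz",**{k:c[k] for k in("pixels","depth","fx","fy","cx","cy","R","t")})
    return c
def load(n): return dict(np.load(f"last_{n}.npz"))
def world(c,u,v,d=None):
    d=c["depth"][int(round(v)),int(round(u))] if d is None else d
    p=np.array([(u-c["cx"])/c["fx"]*d,(v-c["cy"])/c["fy"]*d,d]); return c["R"].T@(p-c["t"])
def atz(c,u,v,z):
    r=c["R"].T@np.array([(u-c["cx"])/c["fx"],(v-c["cy"])/c["fy"],1]); o=-c["R"].T@c["t"]
    return o+r*(z-o[2])/r[2]
def cloud(c):
    v,u=np.mgrid[:384,:512]; d=c["depth"]
    p=np.stack([(u-c["cx"])/c["fx"]*d,(v-c["cy"])/c["fy"]*d,d],-1); return (p-c["t"])@c["R"]
E
python3 - <<'E'
from h import *
a=cam("scene","pics/s.png")["pixels"];cam("side","pics/d.png")
print(env.get_obs(),env.hold_point_z)
E
```

```text
pics
{'time_s': 0.1, 'qpos': array([68.59014056, 18.43585365, -4.01703358, 83.16733009,  1.29447603,
       78.54149503, -3.25957275]), 'joint_velocities': array([-0.12003441, -0.13572356, -0.04780505, -0.0769904 , -0.01178907,
        0.05179813,  0.03009751]), 'effort': array([-1.04899464e-03, -4.92571378e+01, -4.06471314e-01, -3.13397884e+01,
       -6.43320079e-02,  3.94832273e-02,  6.61102217e-05]), 'tool_pos': array([ 0.2455675 , -0.60129213,  0.22156439]), 'tool_rot': array([-1.79900531e+02,  4.46438435e-03,  2.22211932e+01]), 'force': array([ 0.58770289,  0.92631521, -0.51694193]), 'wrist_torque': array([0.0493447 , 0.01283708, 0.00741137]), 'grasp_force': 0.0, 'grip_width': 0.08689756890713861} 0.0187
```

View pics/s.png

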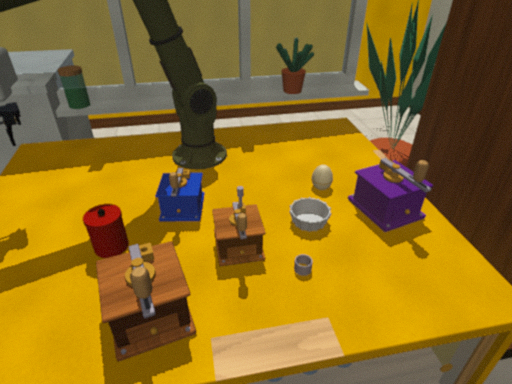

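View pics/d.png

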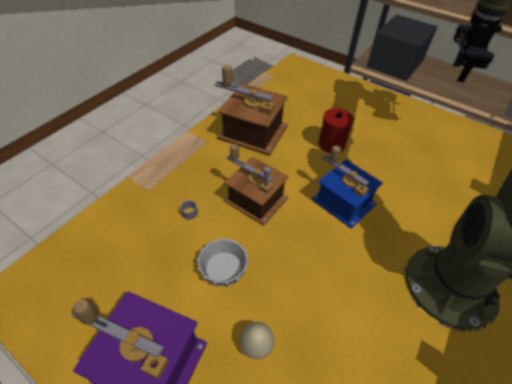

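Mills: blue (scene 181,197), purple (388,192), large brown (145,300) and small brown (239,235; side 257,188). The one meant is the small brown mill, since it is neither blue nor purple and is the smaller of the two browns. I'll confirm it in an enlarged crop.

```bash
python3 - <<'E'
from h import *
a=load("scene");b=load("side")
x=cv2.resize(a["pixels"][175:275,195:275],None,fx=5,fy=6*5/6,interpolation=cv2.INTER_CUBIC)
y=cv2.resize(b["pixels"][135:235,215:295],None,fx=5,fy=5,interpolation=cv2.INTER_CUBIC)
cv2.imwrite("pics/c1.png",np.hstack([x,y])[:, :800])
for n,c in(("scene",a),("side",b)):
    P=cloud(c); 
    for nm,(u,v) in dict(scene=dict(mill=(239,222),mould=(310,214)),side=dict(mill=(257,180),mould=(223,262)))[n].items(): print(n,nm,world(c,u,v).round(3))
    # lid top
    ok=(c["depth"]>0)
    m=world(c,*((239,228) if n=="scene" else (245,180)))
    for zl,zh in((.088,.102),(.122,.135),(.14,.185)):
        q=P[ok&(P[...,2]>zl)&(P[...,2]<zh)&(np.hypot(P[...,0]-m[0],P[...,1]-m[1])<.14)]
        if len(q): r=cv2.minAreaRect(q[:,:2].astype(np.float32)*1000);print(n,zl,len(q),np.round(q.mean(0),3),r)
    mm=world(c,*((310,214) if n=="scene" else (223,262)))
    q=P[ok&(P[...,2]>.035)&(P[...,2]<.056)&(np.hypot(P[...,0]-mm[0],P[...,1]-mm[1])<.1)]
    print("mould",cv2.minEnclosingCircle(q[:,:2].astype(np.float32)))
E
```

```text
scene mill [0.649 0.06  0.161]
scene mould [0.469 0.319 0.007]
scene 0.088 997 [0.58  0.063 0.097] ((570.2996826171875, 67.23464965820312), (131.52378845214844, 118.87975311279297), 89.92386627197266)
scene 0.122 145 [0.586 0.067 0.128] ((591.876708984375, 67.14927673339844), (25.67489242553711, 150.94754028320312), 85.65116882324219)
scene 0.14 221 [0.609 0.071 0.164] ((584.532958984375, 76.36759948730469), (23.205732345581055, 143.8245849609375), 80.90451049804688)
mould ((0.49574995040893555, 0.3042893409729004), 0.06655678898096085)
side mill [0.554 0.08  0.104]
side mould [0.508 0.295 0.002]
side 0.088 1229 [0.558 0.08  0.095] ((560.9581909179688, 70.04635620117188), (134.3009490966797, 131.93019104003906), 89.43280029296875)
side 0.122 202 [0.586 0.072 0.125] ((589.3363647460938, 73.86807250976562), (26.465864181518555, 149.75318908691406), 87.68537139892578)
side 0.14 197 [0.591 0.079 0.163] ((580.0570068359375, 76.73692321777344), (23.640586853027344, 140.790283203125), 84.1519775390625)
mould ((0.4945395886898041, 0.30773448944091797), 0.06557586789131165)
```

View pics/c1.png

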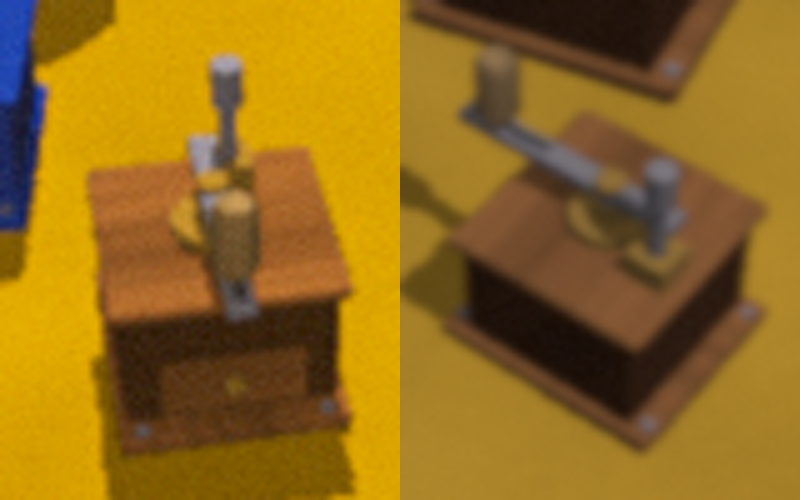

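The crop shows the small brown mill with the pin (scene crop ~226,80 → px 240,191; side crop 660,180) beside the crank's tail, and the pale knob at the +x end. The lid measures 132 mm, so this is the right mill.

```bash
python3 - <<'E'
from h import *
for n in("scene","side"):
    c=load(n);P=cloud(c)
    print(n,"cam",(-c["R"].T@c["t"]).round(2))
    near=(c["depth"]>0)&(np.hypot(P[...,0]-.575,P[...,1]-.07)<.12)
    for nm,s in dict(pin=near&(P[...,0]<.555)&(P[...,2]>.15)&(P[...,2]<.18),pintop=near&(P[...,0]<.555)&(P[...,2]>.172)&(P[...,2]<.18),knob=near&(P[...,0]>.59)&(P[...,2]>.135)&(P[...,2]<.174),ktop=near&(P[...,0]>.59)&(P[...,2]>.173)&(P[...,2]<.18)).items():
        q=P[s]; 
        if len(q): print(nm,len(q),q.mean(0).round(4),q.min(0).round(3),q.max(0).round(3))
    q=P[near&(P[...,2]>.09)&(P[...,2]<.1)]
    for k in range(0,1): 
        h=cv2.minAreaRect(q[:,:2].astype(np.float32)*1000);print(cv2.boxPoints(h).round(0).tolist())
    q=P[near&(P[...,2]>.122)&(P[...,2]<.132)&(P[...,0]>.58)]
    l=cv2.fitLine(q[:,:2].astype(np.float32),cv2.DIST_HUBER,0,.01,.01).ravel();print("arm",np.degrees(np.arctan2(l[1],l[0])),l)
E
```

```text
scene cam [ 1.35 -0.04  0.75]
pin 63 [0.5249 0.0816 0.1671] [0.512 0.074 0.15 ] [0.53  0.089 0.179]
pintop 23 [0.5219 0.082  0.1762] [0.512 0.075 0.172] [0.528 0.089 0.179]
knob 118 [0.6505 0.066  0.1566] [0.641 0.055 0.135] [0.655 0.079 0.174]
ktop 45 [0.6437 0.0662 0.1762] [0.633 0.056 0.173] [0.654 0.076 0.179]
[[495.0, 2.0], [630.0, 1.0], [630.0, 133.0], [496.0, 133.0]]
arm 5.980556 [0.9945573  0.10419096 0.65035003 0.06517541]
side cam [0.19 0.62 0.83]
pin 69 [0.5177 0.0886 0.1666] [0.51  0.078 0.15 ] [0.527 0.095 0.176]
pintop 29 [0.5194 0.0862 0.1743] [0.512 0.078 0.172] [0.527 0.095 0.176]
knob 109 [0.6357 0.0748 0.1574] [0.628 0.06  0.135] [0.65  0.082 0.174]
ktop 29 [0.6397 0.0693 0.1748] [0.63  0.06  0.173] [0.649 0.078 0.178]
[[494.0, 4.0], [626.0, 2.0], [628.0, 137.0], [496.0, 138.0]]
arm 4.5559163 [0.9968403  0.07943197 0.60958606 0.07149485]
```

```bash
python3 -m jog '[{"dp":[4,-4,-4],"twist":3},{"dp":[8,-8,-8],"twist":6},{"dp":[13,-12,-10],"twist":9},{"dp":[18,-16,-10],"twist":12},{"dp":[23,-20,-10],"twist":15},{"dp":[28,-25,-10],"twist":18},{"dp":[33,-30,-10],"twist":20},{"dp":[37,-35,-10],"twist":22}]'
python3 - <<'E'
from h import *
for n,u,v in(("scene",181,197),("scene",105,215)): print(world(load(n),u,v).round(3))
print(env.get_obs()["qpos"].round(1))
E
```

```text
[ 0.405 -0.083  0.085]
[ 0.504 -0.285  0.122]
[68.6 18.4 -4.  83.2  1.3 78.5 -3.3]validation failed for argument at $[0]...
```

```bash
python3 -m jog '[{"dp":[4,-4,-4],"twist":3,"fingers":1},{"dp":[8,-8,-8],"twist":6,"fingers":1},{"dp":[13,-12,-10],"twist":9,"fingers":1},{"dp":[18,-16,-10],"twist":12,"fingers":1},{"dp":[23,-20,-10],"twist":15,"fingers":1},{"dp":[28,-25,-10],"twist":18,"fingers":1},{"dp":[33,-30,-10],"twist":20,"fingers":1},{"dp":[37,-35,-10],"twist":22,"fingers":1}]'
python3 - <<'E'
from h import *
o=env.get_obs();print(o["qpos"].round(1),o["tool_pos"],o["tool_rot"])
E
```

```text
time_s: 1.1
tool_pos: [0.4442, -0.1711, 0.3222]
tool_rot: [180.0, 0.0, 0.2]
force: [0.5, -0.0, 0.3]
grip_width: 0.0875
grasp_force: 0.0
[ 44.1  -4.  -24.5  96.5  -1.7  87.2 -70.2] [ 0.44424984 -0.17111278  0.32221094] [1.79993458e+02 1.05382897e-02 1.58066975e-01]
```

```bash
python3 -m jog '[{"dp":[1.5,-4.5,0],"twist":0,"fingers":1},{"dp":[3,-9,0],"twist":0,"fingers":1},{"dp":[4.5,-14,1],"twist":0,"fingers":1},{"dp":[5.5,-19,2],"twist":0,"fingers":1},{"dp":[6.5,-22,4],"twist":0,"fingers":1},{"dp":[6.5,-22,6],"twist":0,"fingers":1},{"dp":[6.5,-22,6],"twist":0,"fingers":1}]'
python3 - <<'E'
from h import *
o=env.get_obs();print(o["qpos"].round(1),o["tool_pos"],o["tool_rot"],o["force"])
cam("wrist","pics/w1.png")
E
```

```text
time_s: 1.98
tool_pos: [0.5068, 0.047, 0.2608]
tool_rot: [180.0, 0.2, 0.3]
force: [0.5, -0.5, 0.8]
grip_width: 0.087
grasp_force: 0.0
[ 30.9   2.2 -39.8  98.1   1.4  80.4 -98.9] [0.50675278 0.04703111 0.26078357] [179.99277576   0.22190064   0.26100908] [ 0.45475281 -0.53934923  0.82218242]
```

View pics/w1.png

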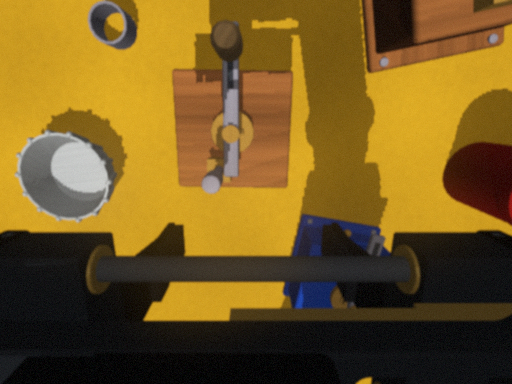

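Wrist view from above: pin head at about (212,183), knob top at (227,38), hub nut at (232,132), and lid corners at (174,70), (292,70), (288,187) and (180,186). The mould is at about (66,175).

```bash
python3 - <<'E'
from h import *
c=load("wrist");P=cloud(c);ok=c["depth"]>0
print("cam",(-c["R"].T@c["t"]).round(3))
for nm,u,v,z in(("pin",212,183,.176),("knob",227,36,.176),("hub",232,132,.135)): print(nm,atz(c,u,v,z).round(4),world(c,u,v).round(4))
near=ok&(np.hypot(P[...,0]-.575,P[...,1]-.07)<.12)
for nm,s in dict(pintop=near&(P[...,0]<.555)&(P[...,2]>.17)&(P[...,2]<.185),ktop=near&(P[...,0]>.59)&(P[...,2]>.172)&(P[...,2]<.185),hub=near&(abs(P[...,0]-.562)<.02)&(P[...,2]>.132)&(P[...,2]<.16)).items():
    q=P[s]
    if len(q): print(nm,len(q),q.mean(0).round(4),((q.min(0)+q.max(0))/2).round(4),np.ptp(q,0).round(3),cv2.minEnclosingCircle(q[:,:2].astype(np.float32)))
q=P[ok&(abs(P[...,2]-.096)<.006)&near]
print(cv2.minAreaRect(q[:,:2].astype(np.float32)*1000))
q=P[near&(abs(P[...,2]-.128)<.004)]
print("arm",cv2.minAreaRect(q[:,:2].astype(np.float32)*1000))
mm=np.array([.495,.306]);q=P[ok&(abs(P[...,2]-.046)<.008)&(np.hypot(P[...,0]-mm[0],P[...,1]-mm[1])<.08)]
print("mould",cv2.minEnclosingCircle(q[:,:2].astype(np.float32)))
E
```

```text
cam [0.583 0.047 0.422]
pin [0.5207 0.0839 0.176 ] [0.5205 0.084  0.1752]
knob [0.6401 0.0677 0.176 ] [0.6403 0.0678 0.1754]
hub [0.5633 0.0679 0.135 ] [0.5629 0.0684 0.128 ]
pintop 294 [0.5204 0.0853 0.175 ] [0.5201 0.0855 0.1738] [0.017 0.017 0.007] ((0.5197786092758179, 0.0855540782213211), 0.008865968324244022)
ktop 671 [0.6402 0.0694 0.1749] [0.6404 0.0696 0.1748] [0.023 0.023 0.006] ((0.6403563022613525, 0.06986124813556671), 0.011850412003695965)
((561.4267578125, 70.58113861083984), (132.12388610839844, 132.2104034423828), 89.38053131103516)
arm ((590.6923217773438, 74.73091125488281), (26.028013229370117, 148.07411193847656), 89.0542221069336)
mould ((0.4950859546661377, 0.3076933026313782), 0.06586411595344543)
```

```bash
python3 -m jog '[{"dp":[1.3,-3.8,2],"twist":0,"fingers":1},{"dp":[1.3,-3.8,6],"twist":0,"fingers":1},{"dp":[1.3,-3.8,10],"twist":0,"fingers":1},{"dp":[1.3,-3.8,11.7],"twist":0,"fingers":1},{"dp":[1.3,-3.8,11.7],"twist":0,"fingers":1},{"dp":[1.3,-3.8,11.7],"twist":0,"fingers":0.35},{"dp":[1.3,-3.8,11.7],"twist":0,"fingers":0.35}]' 15
```

```text
time_s: 2.9
tool_pos: [0.522, 0.0851, 0.1471]
tool_rot: [180.0, -0.2, 0.2]
force: [-0.7, -0.3, 0.2]
grip_width: 0.0744
grasp_force: 0.0
```

```bash
python3 -m jog '[{"dp":[-0.1,0,0.2],"twist":0,"fingers":0.35},{"dp":[-0.1,0,0.2],"twist":0,"fingers":0.35},{"dp":[-0.1,0,0.2],"twist":0,"fingers":0},{"dp":[-0.1,0,0.2],"twist":0,"fingers":0},{"dp":[-0.1,0,0.2],"twist":0,"fingers":0},{"dp":[-0.1,0,0.2],"twist":0,"fingers":0}]' 15
```

```text
time_s: 3.65
tool_pos: [0.5199, 0.0851, 0.1435]
tool_rot: [180.0, 0.0, 0.2]
force: [0.4, 0.0, 0.1]
grip_width: 0.0176
grasp_force: 15.0
```

```bash
python3 -m jog '[{"dp":[0,0,-0.5],"twist":0,"fingers":0},{"dp":[0,0,-1.2],"twist":0,"fingers":0},{"dp":[0,0,-2.2],"twist":0,"fingers":0},{"dp":[0,0,-4],"twist":0,"fingers":0},{"dp":[0,0,-6],"twist":0,"fingers":0},{"dp":[0,-3,-7],"twist":0,"fingers":0},{"dp":[-0.5,-7,-7],"twist":0,"fingers":0},{"dp":[-1,-11,-7],"twist":0,"fingers":0}]' 20
python3 -m jog '[{"dp":[-0.6,-3.5,0],"twist":0,"fingers":0},{"dp":[-1.2,-7,0],"twist":0,"fingers":0},{"dp":[-1.5,-10,0],"twist":0,"fingers":0},{"dp":[-1.5,-11.2,1],"twist":0,"fingers":0},{"dp":[-1.5,-11.2,4],"twist":0,"fingers":0},{"dp":[-1.5,-11.2,4],"twist":0,"fingers":0}]' 20
python3 - <<'E'
from h import *
cam("side","pics/d2.png");c=load("side")
cv2.imwrite("pics/d2c.png",cv2.resize(c["pixels"][150:350,120:320],(600,600),interpolation=cv2.INTER_CUBIC))
o=env.get_obs();print(o["qpos"].round(1),o["tool_pos"],o["tool_rot"],o["force"],o["grip_width"])
E
```

```text
time_s: 4.65
tool_pos: [0.5098, 0.1961, 0.2151]
tool_rot: [-180.0, -0.1, 0.2]
force: [0.6, 0.4, -1.0]
grip_width: 0.0171
grasp_force: 20.0
time_s: 5.4
tool_pos: [0.4932, 0.3047, 0.1712]
tool_rot: [179.8, 0.2, 0.2]
force: [0.6, -0.0, -1.0]
grip_width: 0.0176
grasp_force: 20.0
[   6.9   17.9  -49.2   95.6   14.1   73.1 -134.9] [0.49404785 0.30543244 0.17280819] [1.79904308e+02 1.02591303e-01 1.41541163e-01] [ 0.23097517 -0.24537691 -0.71838381] 0.017137089306161046
```

View pics/d2c.png

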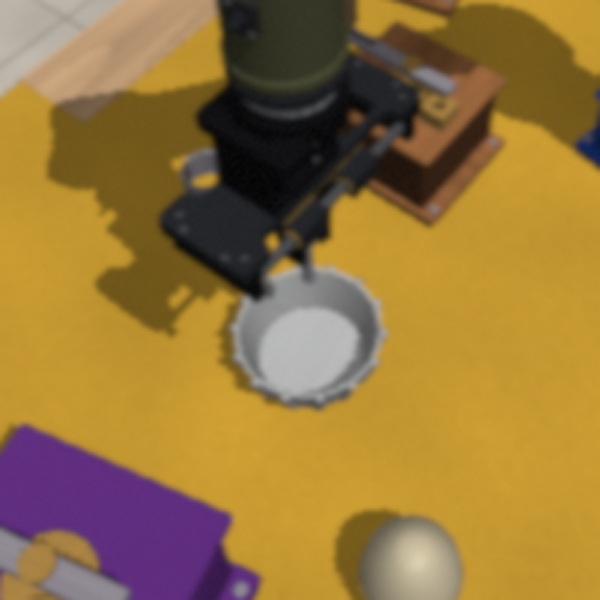

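```bash
python3 -m jog '[{"dp":[0,-0.1,3],"twist":0,"fingers":0},{"dp":[0,-0.1,6.5],"twist":0,"fingers":0},{"dp":[0,-0.1,9.5],"twist":0,"fingers":0},{"dp":[0,-0.1,11.2],"twist":0,"fingers":0},{"dp":[0,-0.1,11.7],"twist":0,"fingers":0},{"dp":[0,-0.1,11.9],"twist":0,"fingers":0},{"dp":[0,-0.1,11.9],"twist":0,"fingers":0}]' 20
```

```text
time_s: 6.32
tool_pos: [0.4947, 0.3084, 0.0555]
tool_rot: [-180.0, -0.1, 0.2]
force: [-0.4, 0.4, -0.7]
grip_width: 0.0171
grasp_force: 20.0
```

```bash
python3 -m jog '[{"dp":[0,0,0.1],"twist":0,"fingers":0},{"dp":[0,0,0.2],"twist":0,"fingers":0},{"dp":[0,0,0.3],"twist":0,"fingers":0},{"dp":[0,0,0.3],"twist":0,"fingers":0}]' 20
```

```text
time_s: 6.82
tool_pos: [0.4946, 0.3083, 0.0524]
tool_rot: [-180.0, -0.1, 0.2]
force: [-0.7, -1.5, 4.3]
grip_width: 0.0172
grasp_force: 20.0
```

```bash
python3 -m jog '[{"dp":[0,0,-0.05],"twist":0,"fingers":0.3},{"dp":[0,0,-0.05],"twist":0,"fingers":0.4},{"dp":[0,0,-0.05],"twist":0,"fingers":0.5},{"dp":[0,0,-1.5],"twist":0,"fingers":0.5},{"dp":[0,0,-4],"twist":0,"fingers":0.5},{"dp":[0,0,-8],"twist":0,"fingers":0.5},{"dp":[0,2,-12],"twist":0,"fingers":0.5},{"dp":[2,6,-13.5],"twist":0,"fingers":0.6}]' 20
python3 - <<'E'
from h import *
c=cam("side");cv2.imwrite("pics/d3c.png",cv2.resize(c["pixels"][200:300,170:270],(500,500),interpolation=cv2.INTER_CUBIC))
E
```

```text
time_s: 7.82
tool_pos: [0.5139, 0.2513, 0.1907]
tool_rot: [-179.8, -0.3, 0.6]
force: [0.8, -0.4, -0.6]
grip_width: 0.0479
grasp_force: 0.0
```

View pics/d3c.png

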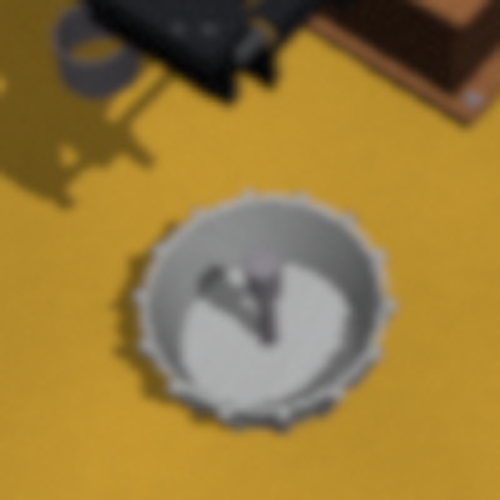

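The pin stands in the mould: head at crop (262,265), foot on the floor at (268,340). Next is the knob.

```bash
python3 -m jog '[{"dp":[2,3,-1],"twist":0,"fingers":1},{"dp":[4,7,-2.5],"twist":0,"fingers":1},{"dp":[7,11,-2.5],"twist":0,"fingers":1},{"dp":[10,15,-2.5],"twist":0,"fingers":1},{"dp":[12,17.5,-2.5],"twist":0,"fingers":1},{"dp":[12.5,18,-2.5],"twist":0,"fingers":1},{"dp":[12.5,18,-2.5],"twist":0,"fingers":1},{"dp":[12.5,18,-2.5],"twist":0,"fingers":1}]' 30
python3 - <<'E'
from h import *
c=cam("wrist","pics/w2.png")
P=cloud(c);ok=c["depth"]>0
o=env.get_obs();print(o["tool_pos"],o["tool_rot"],o["qpos"].round(1))
near=ok&(np.hypot(P[...,0]-.575,P[...,1]-.07)<.12)
q=P[near&(P[...,2]>.172)&(P[...,2]<.185)];print(len(q),q.mean(0) if len(q) else 0, cv2.minEnclosingCircle(q[:,:2].astype(np.float32)) if len(q) else 0)
q=P[ok&(abs(P[...,2]-.096)<.005)&near]
print(cv2.minAreaRect(q[:,:2].astype(np.float32)*1000))
E
```

```text
time_s: 8.88
tool_pos: [0.639, 0.071, 0.212]
tool_rot: [-180.0, 0.0, 0.4]
force: [-0.3, 0.1, -0.7]
grip_width: 0.0869
grasp_force: 0.0
[0.63908113 0.07082935 0.21197685] [-1.79977779e+02 -1.06144055e-02  3.99490635e-01] [  23.4   22.9  -42.2   83.9   15.4   79.1 -109. ]
614 [0.64200516 0.06968783 0.17491232] ((0.6414958834648132, 0.06980905681848526), 0.011625035665929317)
((562.2255249023438, 70.51275634765625), (132.1031494140625, 131.94505310058594), 89.47109985351562)
```

```bash
python3 -m jog '[{"dp":[0.17,0.12,2],"twist":0,"fingers":1},{"dp":[0.17,0.12,5],"twist":0,"fingers":1},{"dp":[0.17,0.12,7],"twist":0,"fingers":1},{"dp":[0.17,0.12,7.6],"twist":0,"fingers":0.6},{"dp":[0.17,0.12,7.6],"twist":0,"fingers":0.4},{"dp":[0.17,0.12,7.6],"twist":0,"fingers":0.35},{"dp":[0.17,0.12,7.6],"twist":0,"fingers":0.35},{"dp":[0.17,0.12,7.6],"twist":0,"fingers":0.35}]' 30
```

```text
time_s: 9.93
tool_pos: [0.642, 0.0674, 0.1361]
tool_rot: [180.0, -0.1, 0.2]
force: [-0.3, 0.9, 0.1]
grip_width: 0.0449
grasp_force: 0.0
```

```bash
python3 -m jog '[{"dp":[0,0,0],"twist":0,"fingers":0.3},{"dp":[0,0,0],"twist":0,"fingers":0.26},{"dp":[0,0,0],"twist":0,"fingers":0.2},{"dp":[0,0,0],"twist":0,"fingers":0.2}]' 30
python3 - <<'E'
from h import *
o=env.get_obs();print(o["tool_pos"],o["tool_rot"],o["force"],o["wrist_torque"])
E
```

```text
time_s: 10.42
tool_pos: [0.6417, 0.0679, 0.1356]
tool_rot: [-180.0, -0.0, 0.2]
force: [0.4, 2.0, 0.5]
grip_width: 0.025
grasp_force: 30.0
[0.64166381 0.06789985 0.13564486] [-1.79969810e+02 -1.28088974e-02  2.44064427e-01] [0.36280562 1.95067235 0.51684121] [ 0.36880502  0.0443056  -0.00567889]
```

```bash
cat > circ.py <<'E'
import numpy as np,json,sys
b0,r,yaw=-1.6,7.95,np.radians(.24)
def p(t): a=np.radians(b0-t); return r*np.array([np.cos(a),np.sin(a)])
def row(t,t0,ex=(0,0),i=1):
    d=p(t)-p(t0)+np.array(ex)*i; c,s=np.cos(yaw),np.sin(yaw)
    return [round(float(d@[c,s]),2),round(float(d@[s,-c]),2)]
if __name__=="__main__":
    print("ramp",[row(t,0) for t in(1,2,4,6,9,12,16,20)])
    for s in range(20,380,40): print(s,[row(s+5*k,s) for k in range(1,9)])
    print("end",[row(t,340) for t in(344,348,351,354,357,359,360)])
E
python3 circ.py
```

```text
ramp [[-0.01, 0.14], [-0.01, 0.28], [-0.04, 0.55], [-0.07, 0.83], [-0.14, 1.24], [-0.23, 1.65], [-0.38, 2.18], [-0.57, 2.7]]
20 [[-0.29, 0.63], [-0.63, 1.24], [-1.02, 1.81], [-1.46, 2.35], [-1.94, 2.84], [-2.47, 3.29], [-3.03, 3.7], [-3.63, 4.05]]
60 [[-0.63, 0.3], [-1.27, 0.55], [-1.94, 0.73], [-2.62, 0.86], [-3.31, 0.93], [-4.01, 0.94], [-4.7, 0.88], [-5.38, 0.77]]
100 [[-0.67, -0.17], [-1.33, -0.4], [-1.96, -0.69], [-2.56, -1.03], [-3.14, -1.42], [-3.67, -1.86], [-4.17, -2.34], [-4.62, -2.87]]
140 [[-0.4, -0.56], [-0.76, -1.16], [-1.06, -1.79], [-1.3, -2.43], [-1.49, -3.1], [-1.62, -3.78], [-1.69, -4.47], [-1.69, -5.17]]
180 [[0.05, -0.69], [0.17, -1.38], [0.34, -2.05], [0.57, -2.7], [0.85, -3.33], [1.19, -3.94], [1.58, -4.51], [2.02, -5.05]]
220 [[0.48, -0.5], [1.01, -0.95], [1.57, -1.35], [2.17, -1.71], [2.8, -2.01], [3.45, -2.25], [4.11, -2.44], [4.79, -2.57]]
260 [[0.69, -0.07], [1.38, -0.08], [2.08, -0.02], [2.76, 0.09], [3.43, 0.26], [4.09, 0.49], [4.72, 0.78], [5.32, 1.12]]
300 [[0.57, 0.39], [1.11, 0.83], [1.61, 1.32], [2.06, 1.84], [2.46, 2.41], [2.81, 3.0], [3.12, 3.63], [3.36, 4.28]]
340 [[0.19, 0.67], [0.32, 1.35], [0.38, 2.04], [0.39, 2.73], [0.34, 3.42], [0.23, 4.11], [0.06, 4.78], [-0.17, 5.44]]
end [[0.15, 0.53], [0.27, 1.08], [0.33, 1.49], [0.38, 1.9], [0.39, 2.32], [0.4, 2.59], [0.39, 2.73]]
```

```bash
python3 -m jog '[{"dp":[-0.01,0.14,0],"twist":0,"fingers":0.2},{"dp":[-0.01,0.28,0],"twist":0,"fingers":0.2},{"dp":[-0.04,0.55,0],"twist":0,"fingers":0.2},{"dp":[-0.07,0.83,0],"twist":0,"fingers":0.2},{"dp":[-0.14,1.24,0],"twist":0,"fingers":0.2},{"dp":[-0.23,1.65,0],"twist":0,"fingers":0.2},{"dp":[-0.38,2.18,0],"twist":0,"fingers":0.2},{"dp":[-0.57,2.7,0],"twist":0,"fingers":0.2}]' 30
cat > st.py <<'E'
from h import *
import sys
o=env.get_obs();d=o["tool_pos"][:2]-np.array([.562,.0702]);R=np.hypot(*d);e=d/R;F=o["force"][:2];t=np.array([e[1],-e[0]])
print("bearing",np.degrees(np.arctan2(d[1],d[0])).round(1),"R",R.round(4),"F_radial on tool",(F@e).round(1),"tangential(cw)",(F@t).round(1),o["force"].round(1))
E
python3 st.py
```

```text
time_s: 11.42
tool_pos: [0.636, 0.0403, 0.1356]
tool_rot: [-180.0, -0.0, 0.2]
force: [-0.1, 3.8, 1.4]
grip_width: 0.0253
grasp_force: 30.0
bearing -22.0 R 0.0798 F_radial on tool -1.5 tangential(cw) -3.5 [-0.1  3.8  1.4]
```

```bash
python3 -m jog '[{"dp":[-0.29,0.63,0],"twist":0,"fingers":0.2},{"dp":[-0.63,1.24,0],"twist":0,"fingers":0.2},{"dp":[-1.02,1.81,0],"twist":0,"fingers":0.2},{"dp":[-1.46,2.35,0],"twist":0,"fingers":0.2}]' 30; python3 st.py
```

```text
time_s: 11.92
tool_pos: [0.6214, 0.0168, 0.1356]
tool_rot: [-180.0, -0.0, 0.2]
force: [0.4, 4.6, 1.8]
grip_width: 0.025
grasp_force: 30.0
bearing -41.9 R 0.0799 F_radial on tool -2.8 tangential(cw) -3.7 [0.4 4.6 1.8]
```

```bash
python3 -m jog '[{"dp":[-0.48,0.48,0],"twist":0,"fingers":0.2},{"dp":[-1.02,0.92,0],"twist":0,"fingers":0.2},{"dp":[-1.58,1.32,0],"twist":0,"fingers":0.2},{"dp":[-2.18,1.67,0],"twist":0,"fingers":0.2}]' 30; python3 st.py
```

```text
time_s: 12.42
tool_pos: [0.6002, 0.0001, 0.1356]
tool_rot: [-180.0, -0.1, 0.2]
force: [3.2, 4.7, -0.0]
grip_width: 0.0254
grasp_force: 30.0
bearing -61.5 R 0.0798 F_radial on tool -2.6 tangential(cw) -5.1 [ 3.2  4.7 -0. ]
```

```bash
python3 -m jog '[{"dp":[-0.63,0.29,0],"twist":0,"fingers":0.2},{"dp":[-1.27,0.53,0],"twist":0,"fingers":0.2},{"dp":[-1.94,0.7,0],"twist":0,"fingers":0.2},{"dp":[-2.62,0.83,0],"twist":0,"fingers":0.2},{"dp":[-3.31,0.9,0],"twist":0,"fingers":0.2},{"dp":[-4.01,0.91,0],"twist":0,"fingers":0.2},{"dp":[-4.7,0.85,0],"twist":0,"fingers":0.2},{"dp":[-5.38,0.74,0],"twist":0,"fingers":0.2}]' 30; python3 st.py
```

```text
time_s: 13.42
tool_pos: [0.5474, -0.0084, 0.1357]
tool_rot: [180.0, -0.2, 0.2]
force: [7.3, 3.9, -3.8]
grip_width: 0.0252
grasp_force: 30.0
bearing -100.5 R 0.08 F_radial on tool -5.2 tangential(cw) -6.4 [ 7.3  3.9 -3.8]
```

```bash
python3 -m jog '[{"dp":[-0.67,-0.19,0],"twist":0,"fingers":0.2},{"dp":[-1.32,-0.43,0],"twist":0,"fingers":0.2},{"dp":[-1.94,-0.74,0],"twist":0,"fingers":0.2},{"dp":[-2.54,-1.08,0],"twist":0,"fingers":0.2},{"dp":[-3.11,-1.47,0],"twist":0,"fingers":0.2},{"dp":[-3.64,-1.91,0],"twist":0,"fingers":0.2},{"dp":[-4.14,-2.39,0],"twist":0,"fingers":0.2},{"dp":[-4.59,-2.92,0],"twist":0,"fingers":0.2}]' 30; python3 st.py
```

```text
time_s: 14.42
tool_pos: [0.5013, 0.0184, 0.1356]
tool_rot: [179.8, -0.2, 0.1]
force: [6.6, -0.8, -1.6]
grip_width: 0.0255
grasp_force: 30.0
bearing -139.5 R 0.0798 F_radial on tool -4.5 tangential(cw) -4.9 [ 6.6 -0.8 -1.6]
```

```bash
python3 -m jog '[{"dp":[-0.38,-0.57,0],"twist":0,"fingers":0.2},{"dp":[-0.73,-1.17,0],"twist":0,"fingers":0.2},{"dp":[-1.02,-1.8,0],"twist":0,"fingers":0.2},{"dp":[-1.26,-2.44,0],"twist":0,"fingers":0.2},{"dp":[-1.45,-3.1,0],"twist":0,"fingers":0.2},{"dp":[-1.58,-3.78,0],"twist":0,"fingers":0.2},{"dp":[-1.65,-4.47,0],"twist":0,"fingers":0.2},{"dp":[-1.65,-5.17,0],"twist":0,"fingers":0.2}]' 30; python3 st.py
```

```text
time_s: 15.42
tool_pos: [0.4829, 0.0739, 0.1355]
tool_rot: [-180.0, 0.1, 0.2]
force: [-1.3, -1.3, 2.5]
grip_width: 0.0252
grasp_force: 30.0
bearing 177.3 R 0.0792 F_radial on tool 1.2 tangential(cw) -1.3 [-1.3 -1.3  2.5]
```

```bash
python3 -m jog '[{"dp":[0.05,-0.69,0],"twist":0,"fingers":0.2},{"dp":[0.17,-1.38,0],"twist":0,"fingers":0.2},{"dp":[0.34,-2.05,0],"twist":0,"fingers":0.2},{"dp":[0.57,-2.7,0],"twist":0,"fingers":0.2},{"dp":[0.85,-3.33,0],"twist":0,"fingers":0.2},{"dp":[1.19,-3.94,0],"twist":0,"fingers":0.2},{"dp":[1.58,-4.51,0],"twist":0,"fingers":0.2},{"dp":[2.02,-5.05,0],"twist":0,"fingers":0.2}]' 30; python3 st.py
```

```text
time_s: 16.42
tool_pos: [0.5039, 0.1243, 0.1355]
tool_rot: [-180.0, -0.0, 0.2]
force: [0.0, 0.7, 2.4]
grip_width: 0.0251
grasp_force: 30.0
bearing 137.1 R 0.0794 F_radial on tool 0.4 tangential(cw) 0.5 [0.  0.7 2.4]
```

```bash
python3 -m jog '[{"dp":[0.48,-0.5,0],"twist":0,"fingers":0.2},{"dp":[1.01,-0.95,0],"twist":0,"fingers":0.2},{"dp":[1.57,-1.35,0],"twist":0,"fingers":0.2},{"dp":[2.17,-1.71,0],"twist":0,"fingers":0.2},{"dp":[2.8,-2.01,0],"twist":0,"fingers":0.2},{"dp":[3.45,-2.25,0],"twist":0,"fingers":0.2},{"dp":[4.11,-2.44,0],"twist":0,"fingers":0.2},{"dp":[4.79,-2.57,0],"twist":0,"fingers":0.2}]' 30; python3 st.py
```

```text
time_s: 17.42
tool_pos: [0.5519, 0.1493, 0.1356]
tool_rot: [180.0, -0.0, 0.2]
force: [2.1, 0.5, 1.5]
grip_width: 0.0249
grasp_force: 30.0
bearing 97.3 R 0.0797 F_radial on tool 0.2 tangential(cw) 2.1 [2.1 0.5 1.5]
```

```bash
python3 -m jog '[{"dp":[0.69,-0.07,0],"twist":0,"fingers":0.2},{"dp":[1.38,-0.08,0],"twist":0,"fingers":0.2},{"dp":[2.08,-0.02,0],"twist":0,"fingers":0.2},{"dp":[2.76,0.09,0],"twist":0,"fingers":0.2},{"dp":[3.43,0.26,0],"twist":0,"fingers":0.2},{"dp":[4.09,0.49,0],"twist":0,"fingers":0.2},{"dp":[4.72,0.78,0],"twist":0,"fingers":0.2},{"dp":[5.32,1.12,0],"twist":0,"fingers":0.2}]' 30; python3 st.py
```

```text
time_s: 18.42
tool_pos: [0.6046, 0.1379, 0.1355]
tool_rot: [180.0, 0.0, 0.2]
force: [0.6, -1.6, 3.7]
grip_width: 0.025
grasp_force: 30.0
bearing 57.8 R 0.08 F_radial on tool -1.1 tangential(cw) 1.4 [ 0.6 -1.6  3.7]
```

```bash
python3 -m jog '[{"dp":[0.57,0.39,0],"twist":0,"fingers":0.2},{"dp":[1.11,0.83,0],"twist":0,"fingers":0.2},{"dp":[1.61,1.32,0],"twist":0,"fingers":0.2},{"dp":[2.06,1.84,0],"twist":0,"fingers":0.2},{"dp":[2.46,2.41,0],"twist":0,"fingers":0.2},{"dp":[2.81,3.0,0],"twist":0,"fingers":0.2},{"dp":[3.11,3.63,0],"twist":0,"fingers":0.2},{"dp":[3.34,4.28,0],"twist":0,"fingers":0.2}]' 30; python3 st.py
```

```text
time_s: 19.42
tool_pos: [0.6376, 0.0965, 0.1355]
tool_rot: [-179.9, 0.1, 0.3]
force: [-2.4, 0.2, 5.4]
grip_width: 0.0252
grasp_force: 30.0
bearing 19.2 R 0.08 F_radial on tool -2.2 tangential(cw) -1.0 [-2.4  0.2  5.4]
```

```bash
python3 -m jog '[{"dp":[0.18,0.67,0],"twist":0,"fingers":0.2},{"dp":[0.3,1.35,0],"twist":0,"fingers":0.2},{"dp":[0.35,2.04,0],"twist":0,"fingers":0.2},{"dp":[0.36,2.73,0],"twist":0,"fingers":0.2},{"dp":[0.31,3.42,0],"twist":0,"fingers":0.2},{"dp":[0.2,4.1,0],"twist":0,"fingers":0.2},{"dp":[0.03,4.77,0],"twist":0,"fingers":0.2},{"dp":[-0.2,5.43,0],"twist":0,"fingers":0.2}]' 30; python3 st.py
```

```text
time_s: 20.42
tool_pos: [0.6362, 0.0414, 0.1356]
tool_rot: [-180.0, -0.0, 0.2]
force: [1.6, 3.1, 2.8]
grip_width: 0.0249
grasp_force: 30.0
bearing -21.2 R 0.0796 F_radial on tool 0.4 tangential(cw) -3.5 [1.6 3.1 2.8]
```

```bash
python3 -m jog '[{"dp":[-0.29,0.63,0],"twist":0,"fingers":0.2},{"dp":[-0.63,1.23,0],"twist":0,"fingers":0.2},{"dp":[-1.02,1.8,0],"twist":0,"fingers":0.2},{"dp":[-1.46,2.33,0],"twist":0,"fingers":0.2},{"dp":[-1.94,2.82,0],"twist":0,"fingers":0.2},{"dp":[-2.47,3.26,0],"twist":0,"fingers":0.2},{"dp":[-3.03,3.66,0],"twist":0,"fingers":0.2},{"dp":[-3.63,4.01,0],"twist":0,"fingers":0.2}]' 30; python3 st.py
```

```text
time_s: 21.42
tool_pos: [0.6001, 0.0006, 0.1356]
tool_rot: [180.0, -0.1, 0.2]
force: [4.9, 2.2, 1.0]
grip_width: 0.025
grasp_force: 30.0
bearing -61.3 R 0.0793 F_radial on tool 0.4 tangential(cw) -5.3 [4.9 2.2 1. ]
```

```bash
python3 -m jog '[{"dp":[-0.63,0.29,0],"twist":0,"fingers":0.2},{"dp":[-1.27,0.53,0],"twist":0,"fingers":0.2},{"dp":[-1.94,0.7,0],"twist":0,"fingers":0.2},{"dp":[-2.62,0.83,0],"twist":0,"fingers":0.2},{"dp":[-3.31,0.89,0],"twist":0,"fingers":0.2},{"dp":[-4.01,0.9,0],"twist":0,"fingers":0.2},{"dp":[-4.7,0.84,0],"twist":0,"fingers":0.2},{"dp":[-5.38,0.72,0],"twist":0,"fingers":0.2}]' 30; python3 st.py
```

```text
time_s: 22.42
tool_pos: [0.5466, -0.0079, 0.1356]
tool_rot: [179.9, -0.1, 0.1]
force: [6.1, -0.1, 0.4]
grip_width: 0.0248
grasp_force: 30.0
bearing -101.2 R 0.0796 F_radial on tool -1.1 tangential(cw) -6.0 [ 6.1 -0.1  0.4]
```

```bash
python3 -m jog '[{"dp":[-0.67,-0.18,0],"twist":0,"fingers":0.2},{"dp":[-1.32,-0.42,0],"twist":0,"fingers":0.2},{"dp":[-1.94,-0.71,0],"twist":0,"fingers":0.2},{"dp":[-2.54,-1.05,0],"twist":0,"fingers":0.2},{"dp":[-3.11,-1.44,0],"twist":0,"fingers":0.2},{"dp":[-3.64,-1.88,0],"twist":0,"fingers":0.2},{"dp":[-4.14,-2.36,0],"twist":0,"fingers":0.2},{"dp":[-4.59,-2.89,0],"twist":0,"fingers":0.2}]' 30; python3 st.py
```

```text
time_s: 23.42
tool_pos: [0.5002, 0.0199, 0.1355]
tool_rot: [179.8, -0.0, 0.1]
force: [4.5, -1.6, 1.5]
grip_width: 0.0252
grasp_force: 30.0
bearing -140.9 R 0.0797 F_radial on tool -2.5 tangential(cw) -4.1 [ 4.5 -1.6  1.5]
```

```bash
python3 -m jog '[{"dp":[-0.39,-0.57,0],"twist":0,"fingers":0.2},{"dp":[-0.74,-1.17,0],"twist":0,"fingers":0.2},{"dp":[-1.04,-1.8,0],"twist":0,"fingers":0.2},{"dp":[-1.28,-2.44,0],"twist":0,"fingers":0.2},{"dp":[-1.47,-3.1,0],"twist":0,"fingers":0.2},{"dp":[-1.6,-3.78,0],"twist":0,"fingers":0.2},{"dp":[-1.67,-4.47,0],"twist":0,"fingers":0.2},{"dp":[-1.67,-5.17,0],"twist":0,"fingers":0.2}]' 30; python3 st.py
```

```text
time_s: 24.42
tool_pos: [0.4827, 0.0751, 0.1355]
tool_rot: [-180.0, 0.1, 0.3]
force: [0.4, -2.1, 4.7]
grip_width: 0.025
grasp_force: 30.0
bearing 176.5 R 0.0795 F_radial on tool -0.6 tangential(cw) -2.1 [ 0.4 -2.1  4.7]
```

```bash
python3 -m jog '[{"dp":[0.05,-0.69,0],"twist":0,"fingers":0.2},{"dp":[0.17,-1.38,0],"twist":0,"fingers":0.2},{"dp":[0.34,-2.05,0],"twist":0,"fingers":0.2},{"dp":[0.57,-2.7,0],"twist":0,"fingers":0.2},{"dp":[0.85,-3.33,0],"twist":0,"fingers":0.2},{"dp":[1.19,-3.93,0],"twist":0,"fingers":0.2},{"dp":[1.58,-4.5,0],"twist":0,"fingers":0.2},{"dp":[2.02,-5.03,0],"twist":0,"fingers":0.2}]' 30; python3 st.py
```

```text
time_s: 25.42
tool_pos: [0.5039, 0.125, 0.1355]
tool_rot: [-180.0, -0.0, 0.2]
force: [1.6, 0.5, 3.8]
grip_width: 0.025
grasp_force: 30.0
bearing 136.7 R 0.0799 F_radial on tool -0.8 tangential(cw) 1.5 [1.6 0.5 3.8]
```

```bash
python3 -m jog '[{"dp":[0.48,-0.49,0],"twist":0,"fingers":0.2},{"dp":[1.01,-0.93,0],"twist":0,"fingers":0.2},{"dp":[1.57,-1.33,0],"twist":0,"fingers":0.2},{"dp":[2.17,-1.69,0],"twist":0,"fingers":0.2},{"dp":[2.8,-1.99,0],"twist":0,"fingers":0.2},{"dp":[3.45,-2.23,0],"twist":0,"fingers":0.2},{"dp":[4.11,-2.42,0],"twist":0,"fingers":0.2},{"dp":[4.79,-2.55,0],"twist":0,"fingers":0.2}]' 30; python3 st.py
```

```text
time_s: 26.42
tool_pos: [0.5517, 0.1498, 0.1355]
tool_rot: [180.0, -0.0, 0.2]
force: [3.1, -2.4, 4.0]
grip_width: 0.025
grasp_force: 30.0
bearing 97.4 R 0.0803 F_radial on tool -2.7 tangential(cw) 2.7 [ 3.1 -2.4  4. ]
```

Slight outward pull, so I'll trim about 0.4 mm inward over the next stretch.

```bash
python3 -m jog '[{"dp":[0.69,-0.06,0],"twist":0,"fingers":0.2},{"dp":[1.38,-0.06,0],"twist":0,"fingers":0.2},{"dp":[2.08,0.01,0],"twist":0,"fingers":0.2},{"dp":[2.76,0.12,0],"twist":0,"fingers":0.2},{"dp":[3.43,0.3,0],"twist":0,"fingers":0.2},{"dp":[4.08,0.53,0],"twist":0,"fingers":0.2},{"dp":[4.71,0.82,0],"twist":0,"fingers":0.2},{"dp":[5.31,1.16,0],"twist":0,"fingers":0.2}]' 30; python3 st.py
```

```text
time_s: 27.42
tool_pos: [0.6043, 0.1386, 0.1355]
tool_rot: [180.0, 0.0, 0.2]
force: [0.1, -3.5, 5.7]
grip_width: 0.025
grasp_force: 30.0
bearing 58.3 R 0.0804 F_radial on tool -2.9 tangential(cw) 1.9 [ 0.1 -3.5  5.7]
```

```bash
python3 -m jog '[{"dp":[0.57,0.39,0],"twist":0,"fingers":0.2},{"dp":[1.11,0.83,0],"twist":0,"fingers":0.2},{"dp":[1.61,1.32,0],"twist":0,"fingers":0.2},{"dp":[2.05,1.84,0],"twist":0,"fingers":0.2},{"dp":[2.45,2.41,0],"twist":0,"fingers":0.2},{"dp":[2.8,3.0,0],"twist":0,"fingers":0.2},{"dp":[3.1,3.63,0],"twist":0,"fingers":0.2},{"dp":[3.33,4.28,0],"twist":0,"fingers":0.2}]' 30; python3 st.py
```

```text
time_s: 28.42
tool_pos: [0.637, 0.0981, 0.1355]
tool_rot: [-179.9, 0.1, 0.3]
force: [-0.4, 0.8, 4.4]
grip_width: 0.025
grasp_force: 30.0
bearing 20.4 R 0.08 F_radial on tool -0.1 tangential(cw) -0.8 [-0.4  0.8  4.4]
```

```bash
python3 -m jog '[{"dp":[0.14,0.53,0],"twist":0,"fingers":0.2},{"dp":[0.25,1.08,0],"twist":0,"fingers":0.2},{"dp":[0.31,1.5,0],"twist":0,"fingers":0.2},{"dp":[0.35,1.92,0],"twist":0,"fingers":0.2},{"dp":[0.37,2.34,0],"twist":0,"fingers":0.2},{"dp":[0.37,2.6,0],"twist":0,"fingers":0.2},{"dp":[0.37,2.72,0],"twist":0,"fingers":0.2},{"dp":[0.37,2.72,0],"twist":0,"fingers":0.2}]' 30; python3 st.py
```

```text
time_s: 29.42
tool_pos: [0.6416, 0.0689, 0.1356]
tool_rot: [180.0, -0.0, 0.2]
force: [0.8, 1.6, 3.9]
grip_width: 0.0247
grasp_force: 30.0
bearing -0.9 R 0.0796 F_radial on tool 0.8 tangential(cw) -1.6 [0.8 1.6 3.9]
```

```bash
python3 -m jog '[{"dp":[0,-0.03,0],"twist":0,"fingers":0.3},{"dp":[0,-0.03,0],"twist":0,"fingers":0.45},{"dp":[0,-0.03,0],"twist":0,"fingers":0.7},{"dp":[0,-0.03,0],"twist":0,"fingers":0.8},{"dp":[0,-0.03,-2],"twist":0,"fingers":0.8},{"dp":[0,-0.03,-6],"twist":0,"fingers":0.8},{"dp":[0,-0.03,-12],"twist":0,"fingers":0.8},{"dp":[0,-0.03,-16],"twist":0,"fingers":0.8}]' 30
python3 -m jog '[{"dp":[0,0,-1],"twist":0,"fingers":0.8},{"dp":[0,0,-1],"twist":0,"fingers":0.8},{"dp":[0,0,-1],"twist":0,"fingers":0.8}]'
python3 - <<'E'
from h import *
c=cam("wrist");P=cloud(c);ok=c["depth"]>0
q=P[ok&(np.hypot(P[...,0]-.575,P[...,1]-.07)<.12)&(P[...,2]>.171)&(P[...,2]<.185)];print(len(q),cv2.minEnclosingCircle(q[:,:2].astype(np.float32)) if len(q) else 0)
a=c["pixels"];s=cam("scene")["pixels"]
cv2.imwrite("pics/f.png",cv2.resize(np.hstack([a,s]),(800,300)))
E
```

```text
time_s: 30.42
tool_pos: [0.6421, 0.07, 0.3003]
tool_rot: [-180.0, -0.3, 0.2]
force: [0.4, -1.0, -0.3]
grip_width: 0.0694
grasp_force: 0.0
time_s: 30.8
tool_pos: [0.6409, 0.069, 0.304]
tool_rot: [180.0, 0.1, 0.2]
force: [0.7, -0.4, -0.3]
grip_width: 0.0696
grasp_force: 0.0
352 ((0.6414194703102112, 0.06932555884122849), 0.012442977167665958)
```

View pics/f.png

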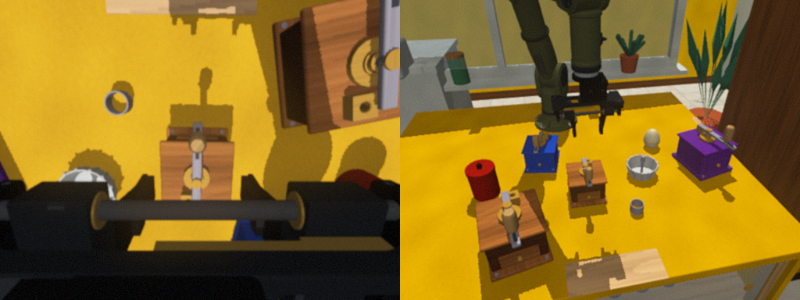

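```bash
python3 - <<'E'
from h import *
c=load("wrist");print("cam",-c["R"].T@c["t"])
K=np.array([[c["fx"],0,c["cx"]],[0,c["fy"],c["cy"]],[0,0,1]])
for n,p in dict(knob=(.6415,.0693,.176),axis=(.562,.0703,.128),lid=(.628,.0703,.096)).items():
    q=K@(c["R"]@np.array(p)+c["t"]);print(n,q[:2]/q[2])
s=load("scene");w=[cv2.resize(c["pixels"][120:290,160:350],(400,358),interpolation=cv2.INTER_CUBIC),cv2.resize(s["pixels"][175:275,195:306],(400,358),interpolation=cv2.INTER_CUBIC)]
cv2.imwrite("pics/f2.png",np.hstack(w))
P=cloud(s);ok=s["depth"]>0
q=P[ok&(np.hypot(P[...,0]-.575,P[...,1]-.07)<.12)&(P[...,2]>.171)&(P[...,2]<.185)];print(len(q),q.mean(0))
E
```

```text
cam [0.71678779 0.06931278 0.46549086]
knob [252.19762727 185.52767216]
axis [251.26656049 234.88371682]
lid [251.47661377 180.31744096]
58 [0.64507394 0.06551342 0.1754983 ]
```

View pics/f2.png

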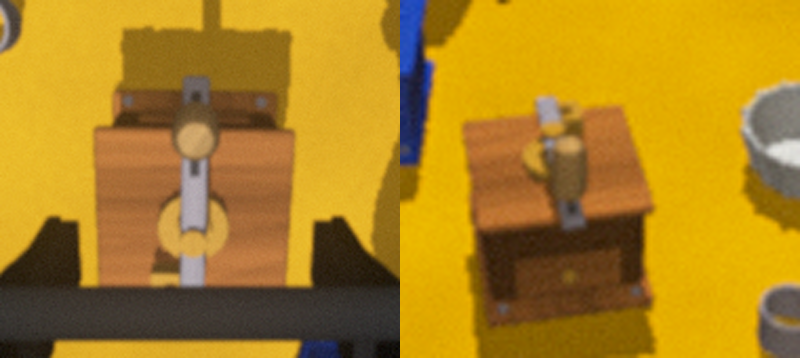

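The knob is back at its starting place, at crop (196,138), or world (0.641, 0.069). The pin is in the mould, nothing else has been disturbed, and the gripper is clear, so I'm handing in.

```bash
python3 -c "
from cell import env
print(env.sign_off())"
```

```text
the job is handed in; nothing more can be done
None
```

The job is handed in: the locking pin stands in the jelly mould, and the crank made two slow clockwise turns and was let go with its knob at the start position; the robot is clear and the other things looked undisturbed, but hand-in returned no verdict.

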